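Hook and draw shut the thermometer-cover bin

TASK

The tilt-out bin of spare thermometer covers hangs open: press down the red knob of its sprung hook, run the hook out under the bin's brass bar until it gently meets the bar, and let the spring lift the hook so that it catches the bar while the bin is still open. Then draw the bin fully shut with the caught hook and let go, leaving the bin shut and the bar held in the hook. Never force the thin hook, and leave the jar, the spoon and the thermometer where they are.

Things in the scene. Friction and masses are not known exactly. Their poses are not given: they have to be found in the camera images.
- station: Fixed base: steel biscuit-tin lid (340 x 360 mm, top at height 50 mm) on brackets at a low wooden board, with the grey bin housing, hook rails and a bamboo tray. Origin: on the work surface under the lid's middle, straight below the bin's hinge. Its x axis is level and points inwards (to housing and board); its -x is OUTWARDS, the way the bin tilts, roughly to the robot's right. z up.
- bintilt (a joint): Tilt of the bin about its level hinge (along the station's y, 55 mm above the work surface): 0 = fully shut, 0.26 rad = fully open against a hard stop, which is where it starts. A spring keeps pushing it open, with about 1.5 to 2 N at the bar, so it stays shut only while the hook holds it.
- bin: The blue open-topped bin (98 mm wide, 60 mm deep, wall 56 mm high) full of white covers, with two slotted aluminium ears that carry the brass bar. Origin on the hinge; with the bin shut its axes are those of the station.
- bar_mark (a point): Middle of the ears' slots, 88 mm above the hinge when shut. The brass bar (round, 6 mm thick, 70 mm long, level, along the station's y) is clamped in the slots up to 10 mm further in or out than this mark, along the bin's x; where exactly is not told and must be felt or seen. It does not move in its slots.
- carriage (a joint): Place of the black carriage (32 x 50 mm, top at height 175 mm) on two level rails (tops at 170 mm) that run along the station's x over the housing and out past the bin: 0 = fully in, 0.075 m = fully out, growing outwards. It slides with about 4 N of friction and stays where left. At the start the hook is inwards of the bar.
- plunger (a joint): Press of the sprung, damped plunger that carries the hook: 0 = up, 0.028 m = fully down (hard stop); spring 2 N at 0, 5 N at 0.028. From 0.023 the hook passes clear below the open bin's bar. With the bar caught it rises only to 0.007 to 0.013 (bin open) or 0.007 (bin shut); 0.009 more than these means the lip is jammed under the bar; 0 means it missed.
- knob (a point): Centre of the red knob on the plunger: 18 x 18 mm across, 30 mm high, sides along the station's x and y; 63 mm above the carriage's middle when up, 35 mm when fully pressed. Nothing else stands within 60 mm at its height; grip it from above across either pair of sides.
- hook: Steel J hook, 8 mm wide. Origin: mid throat, where the bar's middle lies when caught; axes as the station's. Throat 9 mm along x, open upwards: shank face 4.5 mm inwards of the origin, foot top 3 mm below it, lip (4 mm thick, 9 mm high) on the outer side. The bar meets the shank when its middle is 1.5 mm inwards of the origin. It gives 1 mm per 6 N along x; over 12 N on it ruins it.
- jar: Glass jar with a metal screw lid, 52 mm across, 66 mm high, standing on the tin lid in front of the bin. Origin at the middle of its underside. Not to be moved.
- thermometer: Purple forehead thermometer, about 165 mm long, 36 mm wide, 34 mm high, lying on the tin lid beside the bin. Origin at its underside. Not to be moved.
- spoon: Stainless measuring spoon, 130 mm long, lying in the bamboo tray beside the bin. Not to be moved.

How it is judged (in metres and radians):
On the way, in this order (a step that is already met when the one before it is completed fails the run):
1. the plunger is pressed so far that the hook passes below the bar (value of joint plunger above 0.016 m), for 0.1 s.
2. the spring has lifted the hook onto the bar and the bar lies in its throat, with the bin still open (value of joint bintilt above 0.12 rad and contact force between hook and bin above 0.5 N and value of joint plunger between 0.004 and 0.0145 m), for 0.2 s.
At the end, for the whole second after the job is handed in: The bin is shut (tilt under 0.045 rad) and at rest, and the bar lies in the throat of the hook, which the spring holds up against it (hook and bin in contact, plunger between 4.5 and 12.5 mm) (value of joint bintilt below 0.045 rad and value of joint plunger between 0.0045 and 0.0125 m and contact force between hook and bin above 0.5 N and velocity of joint bintilt between -0.05 and 0.05 rad/s); the robot touches nothing.
It fails at once if the hook is forced: more than 12 N on it (contact force between hook and anything else above 12 N).
It fails at once if the jar is moved more than 15 mm (distance of jar from where it was at the start of the episode above 0.015 m).
It fails at once if the thermometer is moved more than 15 mm (distance of thermometer from where it was at the start of the episode above 0.015 m).
It fails at once if the spoon is moved more than 15 mm (distance of spoon from where it was at the start of the episode above 0.015 m).
It also fails if it takes over 45 s, if anything falls off the work surface, if the arm or the gripper's body presses on something with over 40 N, if the wrist force passes 120 N, or if a joint passes its speed limit or range.

ROBOT

A 7-joint arm with a two-finger parallel gripper is mounted at the origin on the work surface. World frame = base frame: x ahead of the robot, y to its left, z up, the work surface at z = 0. Lengths are in mm, angles in rad, forces in N, time in s.
With the tool pointing down it reaches from about 350 to 900 mm from the base axis. Payload 7.2 kg.
Tool frame: the origin (TCP) lies at the very end of the fingers, on their centre line; the grasp point (between the pads) lies 19 mm behind it; z points along the fingers, x is the direction in which the jaws open and shut, and the axes are right-handed (so a half turn about z gives the same grasp; the last joint's range is limited). The gripper opens to 88 mm and grips with 3 to 60 N. Pads are 20 mm wide; open, the fingers measure 115 mm over their backs; the gripper's body (75 mm by 178 mm) begins 61 mm behind the grasp point.
Start: joints at [-1.265, 0.411, -0.013, 1.596, 0.006, 1.134, -0.082], TCP at [228.232, 581.841, 222.653] pointing down, gripper open.
Joint ranges: [-2.95, 2.95], [-0.29, 1.99], [-1.47, 1.44], [0.14, 2.54], [-1.03, 4.17], [0.13, 1.85], [-2.86, 2.86]. Speed limits (rad/s): [2.39, 2.39, 3.01, 3.01, 3.14, 3.14, 3.14].

INTERFACE

Orientations are given as a rotation vector (axis times angle).
In Python, from workcell import env gives the robot as it stands. The module is installed in compiled form; this text tells all that it offers.
- The arm moves only by the shell command python3 -m handwheel 'ROWS' [FORCE]. ROWS is JSON, one flat list of numbers, 7 for each row, row after row: the shift along the tool's x, y, z in m, then the turn, a rotation vector about the tool's x, y, z in degrees, then the opening, from -1 (shut) to 1 (fully open), so that 0 is half open. A call has 1 to 20 rows; each row is the pose to reach, as a shift and turn from the pose commanded when the call began, along the tool's axes at that moment; what a row does not reach only later rows make up. A row lasts 1/12 s, in which the tool goes at most 41.7 mm and 7.16 degrees, less where a joint would pass 70% of its speed; a pose out of reach is approached as far as the arm can. A call with a gripper value outside its range is refused whole. The fingers move at their own pace and stop on an object; FORCE is the grip in N (left out, the last holds). Time passes only in rows, so rows that repeat a pose let the fingers close. It gives the time, the measured TCP pose, the force and the opening at its end, in the units of the state.
- env.get_obs(): the state, without advancing time (a new reading comes with each control period).
- env.camera(name): name is "scene" or "top" or "wrist"; returns a dict with "frame" (384x512x3 uint8, red, green, blue), "z_map" (384x512 float32, mm along the optical axis (not along the pixel's ray), 0 where there is no reading), "fx", "fy", "cx", "cy" (pixels), "R" (3x3) and "t" (3): a world point X has camera coordinates R X + t. Camera axes: x right, y down, z forward; pixel columns grow to the right and rows downward; lengths in mm; the calibration is good to about 2 mm. A picture is of the moment at which its call begins.
- env.finish_job(): hands the job in, once; it reports no verdict.
The state is a dict: "time_s": time; "q": joint angles; "joint_velocities": joint speeds; "effort": joint torques, N m; "position": TCP position; "tool_rot": TCP orientation; "wrist_force": force on the tool from outside, world axes, zero at the start; "torque": the same for the moment, N m; "width": finger opening in mm.
Only numpy, scipy, OpenCV 4.12 (cv2) and the standard library are available. Lean on these libraries where they do the work, as an engineer would, in place of code of your own. Each camera call takes 0.05 s, during which the arm holds its last target. There are 200 camera calls.

## Working session

There is one attempt and no reset: what is moved stays moved. The work goes in short steps, Python scripts to look and compute and a shell command to move; the robot and the scene stay as the last step left them, time stands still between calls to the robot, and variables do not carry over. Pictures are saved under pics/ and viewed, about 8 in all and at most 12, crops included, and the job is handed in when it is done.

```bash
mkdir -p pics; cat > h.py <<'E'
from workcell import env
import numpy as np, cv2
def save(n,fn,crop=None,s=1):
    c=env.camera(n); f=c["frame"][:,:,::-1]
    if crop: f=f[crop[1]:crop[3],crop[0]:crop[2]]
    cv2.imwrite("pics/"+fn,cv2.resize(f,None,fx=s,fy=s)); return c
def pt(c,u,v,z=None):
    # point from depth, or ray onto world plane z
    R,t=np.array(c["R"]),np.array(c["t"]).ravel()
    d=np.array([(u-c["cx"])/c["fx"],(v-c["cy"])/c["fy"],1])
    C=-R.T@t; w=R.T@d
    if z is None: return C+w*c["z_map"][int(v),int(u)]
    return C+w*(z-C[2])/w[2]
def ray(c,u,v):
    R,t=np.array(c["R"]),np.array(c["t"]).ravel()
    w=R.T@np.array([(u-c["cx"])/c["fx"],(v-c["cy"])/c["fy"],1]); return -R.T@t,w/np.linalg.norm(w)
def red(c):
    h=cv2.cvtColor(c["frame"],cv2.COLOR_RGB2HSV)
    m=(((h[...,0]<8)|(h[...,0]>172))&(h[...,1]>150)&(h[...,2]>60)).astype(np.uint8)
    n,l,s,ce=cv2.connectedComponentsWithStats(m)
    return [(s[i].tolist(),ce[i].round(1).tolist(),np.nanmedian(np.array([pt(c,u,v) for v,u in np.argwhere(l==i)]),axis=0).round(1).tolist()) for i in range(1,n) if s[i][4]>25]
E
python3 - <<'E'
from h import *
a=save("scene","s1.png"); b=save("top","t1.png")
print(env.get_obs())
for c in (a,b): print(red(c), -np.array(c["R"]).T@np.array(c["t"]).ravel())
s=np.hstack([cv2.imread("pics/s1.png"),cv2.imread("pics/t1.png")]);cv2.imwrite("pics/st1.png",cv2.resize(s,(800,300)))
E
```

```text
{'time_s': 0.1, 'q': array([-1.26517477,  0.41176915, -0.01271296,  1.59690948,  0.0055901 ,
        1.13431082, -0.08224708]), 'joint_velocities': array([ 0.00039238, -0.0024864 , -0.00028875, -0.0028072 ,  0.00043921,
        0.0007102 , -0.00073379]), 'effort': array([ 3.21533778e-03, -5.89097393e+01,  6.44109584e-01, -2.91716516e+01,
       -5.38049592e-02,  1.43438304e-02,  8.58107569e-05]), 'position': array([228.10782986, 581.42230746, 221.94561973]), 'tool_rot': array([ 2.59488005e+00,  1.76944647e+00, -1.68599983e-03]), 'wrist_force': array([ 0.0204013 ,  1.37204989, -0.47374609]), 'torque': array([-0.03560551, -0.01804216, -0.06186202]), 'width': 87.94228697985771}
[([232, 157, 12, 19, 201], [237.4, 165.7], [590.7, -32.1, 242.1]), ([125, 304, 200, 21, 553], [225.6, 315.4], [759.5, 20.6, 48.5])] [961.75578188 175.06267818 778.50763309]
[([299, 94, 35, 65, 84], [319.1, 121.6], [761.4, -164.0, 51.0]), ([148, 141, 17, 13, 26], [154.2, 145.2], [702.3, 169.7, 51.5]), ([165, 197, 8, 24, 29], [168.4, 208.6], [574.2, 134.1, 50.9]), ([252, 197, 14, 15, 147], [258.3, 204.1], [582.4, -32.6, 244.4]), ([217, 207, 154, 111, 255], [313.9, 273.8], [445.7, -184.6, 51.0]), ([180, 244, 12, 35, 44], [185.5, 261.0], [472.2, 97.5, 50.4]), ([199, 304, 17, 18, 35], [204.7, 314.5], [364.5, 58.9, 50.7])] [566.28706455  -2.13964909 800.2510001 ]
```

View pics/s1.png

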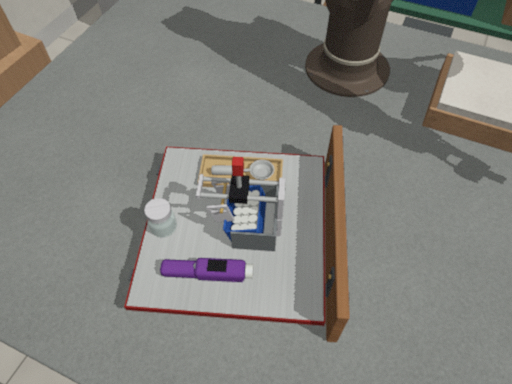

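View pics/t1.png

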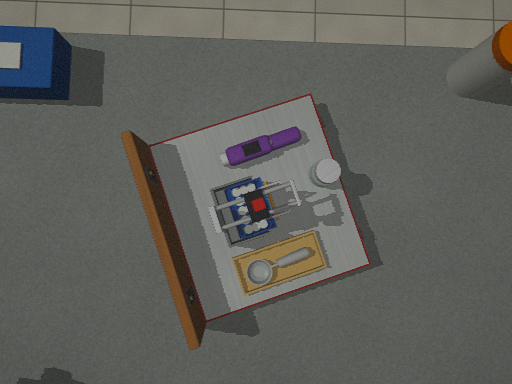

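The scene view shows the red knob at (237,166), the jar at (160,215) and the thermometer at (210,270). The top view shows the knob at (258,204) and the station turned about 18° in the image. Next I'll measure yaw and knob height.

```bash
cat > m.py <<'E'
from h import *
a=save("scene","s2.png",(180,140,310,260),3); b=save("top","t2.png",(200,165,310,255),3)
h=cv2.cvtColor(b["frame"],cv2.COLOR_RGB2HSV)
m=((h[...,0]<8)|(h[...,0]>172))&(h[...,1]>120)
P=np.argwhere(m)[:,::-1]
# outer (right) edge: near line (313,94)-(370,263)
d=(P[:,0]-313)*169/178.4-(P[:,1]-94)*57/178.4
Q=P[(abs(d)<4)&(P[:,1]>98)&(P[:,1]<258)]
W=np.array([pt(b,u,v,50)[:2] for u,v in Q],np.float32)
v=cv2.fitLine(W,cv2.DIST_HUBER,0,.01,.01).ravel(); print("edge dir",v,len(Q),"deg",np.degrees(np.arctan2(v[1],v[0])))
# knob top: highest red pixels near knob in each view
for c in (a,b):
    hh=cv2.cvtColor(c["frame"],cv2.COLOR_RGB2HSV)
    mm=((hh[...,0]<8)|(hh[...,0]>172))&(hh[...,1]>150)
    pts=[]
    for vv,uu in np.argwhere(mm):
        p=pt(c,uu,vv)
        if 550<p[0]<620 and -70<p[1]<10 and p[2]>190: pts.append((uu,vv,*p))
    pts=np.array(pts); zt=np.percentile(pts[:,4],90); T=pts[pts[:,4]>zt-3]
    print("ztop",zt,"n",len(T),"center",T[:,2:].mean(0),"px",T[:,:2].mean(0),"rect",cv2.minAreaRect(T[:,2:4].astype(np.float32)))
E
python3 m.py; python3 - <<'E'
import cv2,numpy as np
a=cv2.imread("pics/s2.png");b=cv2.imread("pics/t2.png");print(a.shape,b.shape)
H=min(a.shape[0],b.shape[0]);cv2.imwrite("pics/st2.png",np.hstack([a[:H],b[:H]]))
E
```

```text
edge dir [ 9.3966758e-01  3.4208885e-01  6.4157959e+02 -2.0786534e+02] 215 deg 20.00419
ztop 244.81659844128896 n 94 center [585.37043222 -33.24345388 243.95998123] px [237.32978723 161.24468085] rect ((584.5679321289062, -33.4865608215332), (17.523632049560547, 17.32085609436035), 21.402145385742188)
ztop 246.08717290802835 n 140 center [581.71411233 -32.10976333 272.6618548 ] px [258.1        203.73571429] rect ((578.0918579101562, -20.98118019104004), (17.26967430114746, 43.46763610839844), 19.89061164855957)
(360, 390, 3) (270, 330, 3)
```

View pics/st2.png

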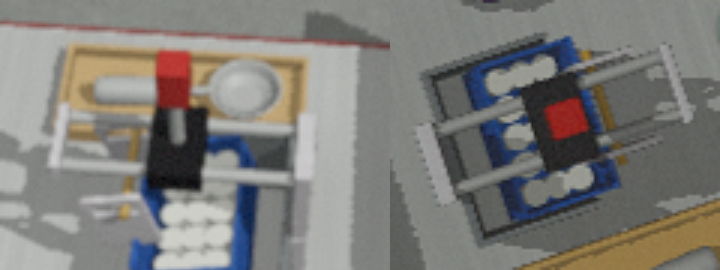

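The crops show the brass bar about 10–20 mm outwards of the carriage, running from (580,55) to (622,165). The knob top sits at about (583,-33,244) and the station x axis is at yaw 110°. Moving above the knob now.

```bash
python3 -m handwheel '[0,0,-0.04,0,0,0,1, -0.03,0.03,-0.08,0,0,-6,1, -0.442,0.556,-0.1,0,0,-41.4,1, -0.442,0.556,-0.1,0,0,-41.4,1, -0.442,0.556,-0.1,0,0,-41.4,1, -0.442,0.556,-0.1,0,0,-41.4,1, -0.442,0.556,-0.1,0,0,-41.4,1, -0.442,0.556,-0.1,0,0,-41.4,1, -0.442,0.556,-0.1,0,0,-41.4,1, -0.442,0.556,-0.1,0,0,-41.4,1, -0.442,0.556,-0.1,0,0,-41.4,1, -0.442,0.556,-0.1,0,0,-41.4,1, -0.442,0.556,-0.1,0,0,-41.4,1, -0.442,0.556,-0.1,0,0,-41.4,1, -0.442,0.556,-0.1,0,0,-41.4,1, -0.442,0.556,-0.1,0,0,-41.4,1, -0.442,0.556,-0.1,0,0,-41.4,1, -0.442,0.556,-0.1,0,0,-41.4,1, -0.442,0.556,-0.1,0,0,-41.4,1, -0.442,0.556,-0.1,0,0,-41.4,1]'
cat > w.py <<'E'
from h import *
from scipy.spatial.transform import Rotation as Ro
import sys
o=env.get_obs(); R=Ro.from_rotvec(o["tool_rot"]).as_matrix()
print(o["time_s"],o["position"].round(1),"tool x",R[:,0].round(3),"z",R[:,2].round(3),"F",o["wrist_force"].round(2),o["width"].round(1))
c=save("wrist",sys.argv[1],None,1.5)
for r in red(c):
    if r[0][4]>300: print(r)
E
python3 w.py w1.png
```

```text
time_s: 1.87
position: [585.7, -38.9, 322.4]
tool_rot: [1.811, 2.565, -0.004]
wrist_force: [-1.0, -1.3, -0.4]
width: 87.9Traceback (most recent call last):
  File "w.py", line 5, in <module>
    print(o["time_s"],o["position"].round(1),"tool x",R[:,0].round(3),"z",R[:,2].round(3),"F",o["wrist_force"].round(2),o["width"].round(1))
                                                                                                                        ^^^^^^^^^^^^^^^^
AttributeError: 'float' object has no attribute 'round'
```

```bash
sed -i 's/o\["width"\].round(1)/round(o["width"],1)/' w.py; python3 w.py w1.png
```

```text
1.8667 [585.7 -38.9 322.4] tool x [-0.335  0.942 -0.003] z [ 0.    -0.003 -1.   ] F [-1.03 -1.25 -0.43] 87.9
([366, 0, 32, 255, 649], [382.2, 123.0], [497.2, 105.8, 49.7])
([246, 177, 26, 32, 738], [257.9, 192.4], [578.8, -34.3, 243.6])
```

View pics/w1.png

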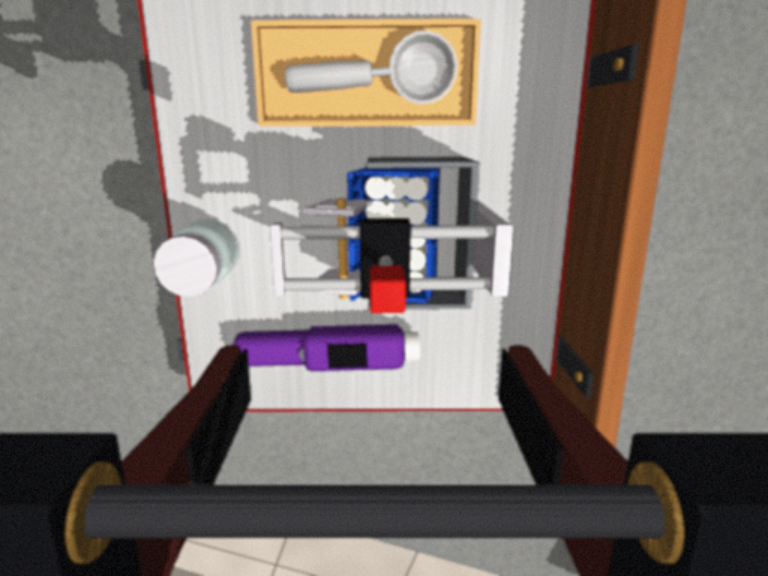

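The wrist view is well aligned with the station: knob at (388,288), bar at x≈343, carriage at x 362–408 in the displayed picture. Casting rays for the knob and bar.

```bash
python3 - <<'E'
from h import *
b=env.camera("top"); w=env.camera("wrist"); a=env.camera("scene")
print("top",pt(b,258.1,203.7,244)[:2],"scene",pt(a,237.3,161.2,244)[:2])
hh=cv2.cvtColor(w["frame"],cv2.COLOR_RGB2HSV); g=hh[170:215,240:280]
print(g[:,18,2], g[:,18,1]); print(g[18,:,1])
ex=np.array([-.342,.94]); k=np.array([583,-33.])
for n,u,v,z in(("knob w",257.9,192,244),("bar w",228.7,175,140),("carr out w",241,170,175),("carr in w",273,170,175)):
    p=pt(w,u,v,z)[:2]; print(n,p.round(1),"st x rel knob",((p-k)@ex).round(1))
for u,v in((263.3,183.3),(277.3,220)):
    p=pt(b,u,v,140)[:2]; print("bar top",p,(p-k)@ex)
E
```

```text
top [582.95404011 -32.67555066] scene [585.35558364 -33.30001607]
[ 26  28  32  31  28  30  64  94  98 105  98 104 109 105 102 112 153 193
 226 233 237 235 233 235 237 233 234 234 236 234 234 235 233 234 233 232
 230 221 219 210 188 154 144 142 142] [ 10  46  24  33  27  34 171 206 232 214 239 223 199 209 210 223 223 219
 212 217 206 212 217 212 207 217 214 215 206 211 211 211 215 211 212 220
 216 183  84  23   4   8   4   5   7]
[218 220 214 205 212 218 220 217 210 219 215 215 217 211 217 214 212 221
 212 212 214 216 208 145  36   0   7   3   4   5   2   4   4   4   5   2
   1   4   4   4]
knob w [576.7 -29. ] st x rel knob 5.9
bar w [600.6 -50. ] st x rel knob -22.0
carr out w [582.4 -42. ] st x rel knob -8.2
carr in w [572.3 -13.9] st x rel knob 21.6
bar top [622.16612137 -46.72399443] -26.29536827458367
bar top [558.3970363  -72.67449524] -28.87981193948876
```

```bash
python3 - <<'E'
from h import *
w=env.camera("wrist"); print(env.get_obs()["position"],env.get_obs()["time_s"])
hh=cv2.cvtColor(w["frame"],cv2.COLOR_RGB2HSV)
m=(((hh[...,0]<8)|(hh[...,0]>172))&(hh[...,1]>150)&(hh[...,2]>180)).astype(np.uint8)
n,l,s,ce=cv2.connectedComponentsWithStats(m)
ex=np.array([-.342,.94]); k=np.array([583,-33.])
for i in range(1,n):
    if s[i][4]>200: print(s[i],ce[i],pt(w,*ce[i],244),((pt(w,*ce[i],244)[:2]-k)@ex))
E
```

```text
[583.98440932 -30.81198877 322.5088685 ] 2.1167
[236 186  23  22 467] [247.3490364 196.1862955] [582.19063992 -33.05320371 244.        ] 0.2267896616760962
```

```bash
python3 -m handwheel '[-0.001,-0.002,0.04,0,0,0,0, -0.001,-0.002,0.08,0,0,0,0, -0.001,-0.002,0.1,0,0,0,0, -0.001,-0.002,0.110,0,0,0,0, -0.001,-0.002,0.110,0,0,0,0, -0.001,-0.002,0.110,0,0,0,0, -0.001,-0.002,0.110,0,0,0,-0.3, -0.001,-0.002,0.110,0,0,0,-0.4, -0.001,-0.002,0.110,0,0,0,-0.5, -0.001,-0.002,0.110,0,0,0,-0.7, -0.001,-0.002,0.110,0,0,0,-0.7,-0.001,-0.002,0.110,0,0,0,-0.7, -0.001,-0.002,0.110,0,0,0,-0.7, -0.001,-0.002,0.110,0,0,0,-0.7]' 25
python3 w.py w2.png
```

```text
time_s: 3.28
position: [583.1, -34.0, 212.8]
tool_rot: [1.802, 2.573, 0.001]
wrist_force: [0.0, 1.2, 1.3]
width: 17.6
3.2833 [583.1 -34.  212.8] tool x [-0.342  0.94   0.   ] z [ 0.  0. -1.] F [0.03 1.21 1.27] 17.6
([32, 0, 33, 179, 465], [47.5, 83.6], [568.2, -234.0, 50.0])
([392, 0, 49, 303, 1034], [416.9, 144.1], [501.4, 107.6, 49.9])
([229, 235, 42, 62, 2355], [249.3, 266.0], [577.1, -35.3, 242.7])
```

View pics/w2.png

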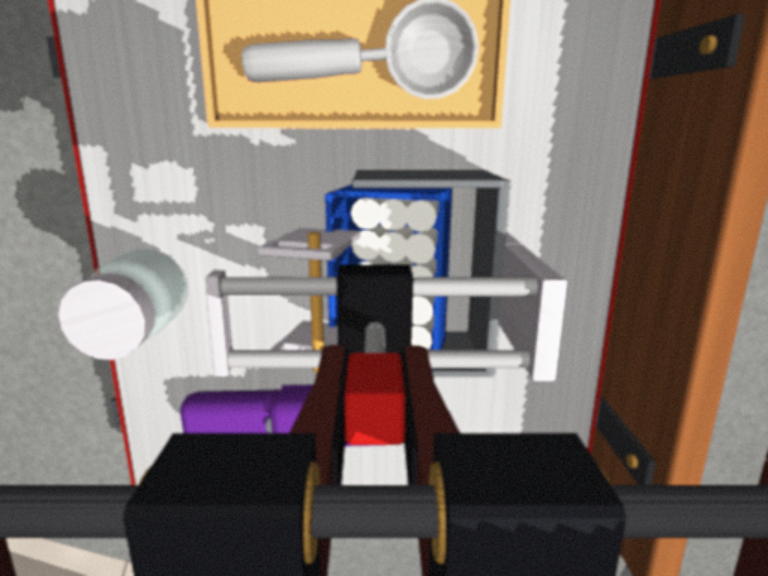

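The fingers hold the knob (width 17.6); the bar at x≈316 is still outwards of the carriage edge at x≈340. Pressing 26.5 mm.

```bash
python3 -m handwheel '[0,0,0.004,0,0,0,-0.7, 0,0,0.008,0,0,0,-0.7, 0,0,0.012,0,0,0,-0.7, 0,0,0.016,0,0,0,-0.7, 0,0,0.020,0,0,0,-0.7, 0,0,0.023,0,0,0,-0.7, 0,0,0.025,0,0,0,-0.7, 0,0,0.0265,0,0,0,-0.7, 0,0,0.0265,0,0,0,-0.7, 0,0,0.0265,0,0,0,-0.7, 0,0,0.0265,0,0,0,-0.7]' 30
python3 - <<'E'
from h import *
for n in("scene","top"):
    c=env.camera(n); o=env.get_obs()
    for r in red(c):
        if r[2][2]>150: print(n,r)
print(o["position"],o["wrist_force"],o["width"])
w=env.camera("wrist"); print([r for r in red(w) if r[2][2]>150])
E
```

```text
time_s: 4.25
position: [583.1, -34.0, 186.2]
tool_rot: [1.802, 2.573, 0.001]
wrist_force: [-0.1, 2.5, 4.9]
width: 17.8
scene ([231, 168, 12, 18, 196], [236.9, 176.3], [591.3, -33.8, 214.5])
[583.08564214 -33.97291419 186.26593375] [-1.00949728  3.88734938  4.56404875] 18.110425692298428
[([229, 235, 42, 63, 2358], [249.3, 266.0], [577.1, -35.4, 216.2])]
```

```bash
python3 -m handwheel '[-0.001,0,0,0,0,0,-0.7, -0.002,0,0,0,0,0,-0.7, -0.003,0,0,0,0,0,-0.7, -0.004,0,0,0,0,0,-0.7, -0.005,0,0,0,0,0,-0.7, -0.006,0,0,0,0,0,-0.7, -0.007,0,0,0,0,0,-0.7, -0.008,0,0,0,0,0,-0.7, -0.009,0,0,0,0,0,-0.7, -0.010,0,0,0,0,0,-0.7]'
python3 w.py w3.png
```

```text
time_s: 5.23
position: [586.6, -43.7, 186.2]
tool_rot: [1.802, 2.573, 0.001]
wrist_force: [0.8, 4.7, 5.5]
width: 18.0
5.2333 [586.6 -43.7 186.2] tool x [-0.342  0.94  -0.   ] z [ 0.  0. -1.] F [0.8  4.66 5.48] 18.0
([26, 0, 36, 188, 549], [42.6, 86.8], [569.7, -233.2, 50.1])
([411, 0, 61, 323, 1205], [442.1, 152.9], [503.1, 108.6, 49.9])
([229, 235, 42, 63, 2363], [249.2, 266.3], [580.7, -45.0, 216.2])
```

View pics/w3.png

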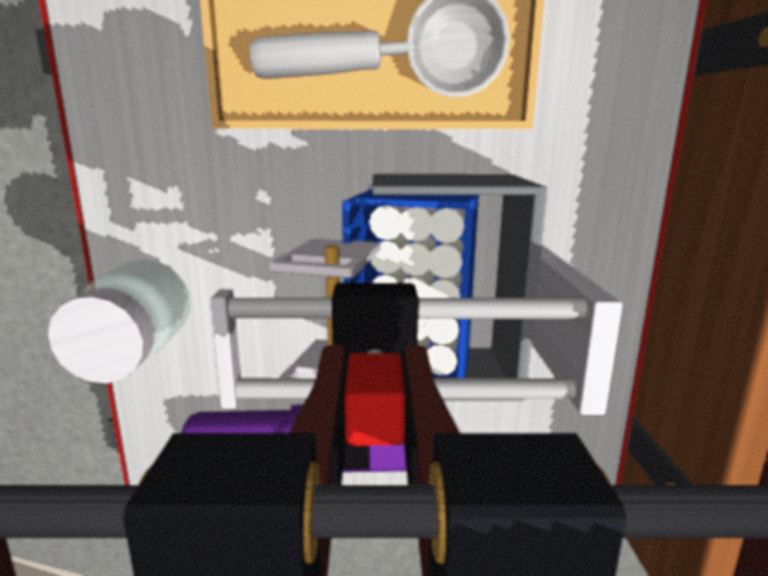

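Pure friction so far (about 4.1 N). Bar now appears at x≈331, just at the carriage's outer edge (335). Computing the remaining gap.

```bash
python3 - <<'E'
from h import *
w=env.camera("wrist"); b=env.camera("top"); ex=np.array([-.342,.94]); k=env.get_obs()["position"][:2]
for n,c,box in(("w",w,(205,160,232,200)),("t",b,(255,178,285,228))):
    h=cv2.cvtColor(c["frame"],cv2.COLOR_RGB2HSV); x0,y0,x1,y1=box
    m=(h[...,0]>12)&(h[...,0]<26)&(h[...,1]>140)
    P=[(u,v) for v,u in np.argwhere(m) if x0<=u<x1 and y0<=v<y1]
    D=np.array([pt(c,u,v) for u,v in P]); z=np.median(D[:,2])
    print(n,len(P),"z",z, "depth rel", np.median((D[:,:2]-k)@ex), [np.median([(pt(c,u,v,zz)[:2]-k)@ex for u,v in P]).round(1) for zz in (138,142,146)])
E
```

```text
w 148 z 144.39210619792217 depth rel -17.29508480579203 [np.float64(-17.9), np.float64(-17.5), np.float64(-17.2)]Traceback (most recent call last):
  File "<stdin>", line 7, in <module>
IndexError: too many indices for array: array is 1-dimensional, but 2 were indexed
```

```bash
python3 -m handwheel '[-0.001,0,0,0,0,0,-0.7, -0.002,0,0,0,0,0,-0.7, -0.003,0,0,0,0,0,-0.7, -0.004,0,0,0,0,0,-0.7, -0.005,0,0,0,0,0,-0.7, -0.006,0,0,0,0,0,-0.7, -0.007,0,0,0,0,0,-0.7]'
python3 -m handwheel '[-0.0005,0,0,0,0,0,-0.7, -0.001,0,0,0,0,0,-0.7, -0.0015,0,0,0,0,0,-0.7]'
python3 -m handwheel '[-0.0005,0,0,0,0,0,-0.7, -0.001,0,0,0,0,0,-0.7]'
```

```text
time_s: 5.97
position: [588.9, -50.2, 186.2]
tool_rot: [1.802, 2.573, 0.0]
wrist_force: [1.3, 4.9, 5.0]
width: 17.4
time_s: 6.22
position: [589.4, -51.6, 186.2]
tool_rot: [1.802, 2.573, 0.0]
wrist_force: [1.2, 5.0, 3.7]
width: 17.9
time_s: 6.38
position: [589.7, -52.5, 186.2]
tool_rot: [1.802, 2.573, 0.0]
wrist_force: [1.7, 4.1, 4.1]
width: 17.8
```

```bash
python3 -m handwheel '[-0.0005,0,0,0,0,0,-0.7, -0.001,0,0,0,0,0,-0.7]' | grep -E "pos|force"
python3 -m handwheel '[-0.0005,0,0,0,0,0,-0.7, -0.001,0,0,0,0,0,-0.7]' | grep -E "pos|force"
```

```text
position: [590.1, -53.4, 186.2]
wrist_force: [1.1, 4.8, 4.4]
position: [590.4, -54.4, 186.2]
wrist_force: [1.6, 4.7, 5.0]
```

```bash
python3 -m handwheel '[-0.0005,0,0,0,0,0,-0.7, -0.001,0,0,0,0,0,-0.7]' | grep -E "pos|force"
```

```text
position: [590.7, -55.3, 186.2]
wrist_force: [1.2, 4.0, 3.8]
```

```bash
python3 -m handwheel '[-0.0005,0,0,0,0,0,-0.7, -0.001,0,0,0,0,0,-0.7]' | grep -E "pos|force"
```

```text
position: [591.0, -56.2, 186.2]
wrist_force: [0.5, 6.0, 5.8]
```

```bash
python3 -m handwheel '[-0.0005,0,0,0,0,0,-0.7, -0.0005,0,0,0,0,0,-0.7]' | grep -E "pos|force"
```

```text
position: [591.1, -56.3, 186.2]
wrist_force: [0.9, 5.5, 4.5]
```

```bash
python3 -m handwheel '[-0.0005,0,0,0,0,0,-0.7, -0.0005,0,0,0,0,0,-0.7]' | grep -E "pos|force"
```

```text
position: [591.2, -56.5, 186.1]
wrist_force: [0.9, 6.4, 5.1]
```

```bash
python3 -m handwheel '[-0.0005,0,0,0,0,0,-0.7, -0.0005,0,0,0,0,0,-0.7]' | grep -E "pos|force"
```

```text
position: [591.3, -56.7, 186.1]
wrist_force: [0.4, 7.0, 4.9]
```

Force rose steadily from about 4 to 6.4 N along x while motion stalled, so the shank is touching the bar with about 2 N. Raising the hand 9 mm still gripped, then releasing so the spring does the last part.

```bash
python3 -m handwheel '[0,0,-0.002,0,0,0,-0.7, 0,0,-0.004,0,0,0,-0.7, 0,0,-0.006,0,0,0,-0.7, 0,0,-0.008,0,0,0,-0.7, 0,0,-0.009,0,0,0,-0.7, 0,0,-0.009,0,0,0,-0.7]'
```

```text
time_s: 8.05
position: [591.2, -56.7, 194.8]
tool_rot: [-1.801, -2.573, -0.001]
wrist_force: [1.6, 6.5, 3.1]
width: 18.1
```

```bash
python3 -m handwheel '[0,0,0,0,0,0,-0.2, 0,0,0,0,0,0,-0.2, 0,0,0,0,0,0,-0.2, 0,0,0,0,0,0,-0.2, 0,0,0,0,0,0,-0.2, 0,0,0,0,0,0,-0.2, 0,0,0,0,0,0,-0.2]'
python3 - <<'E'
from h import *
w=env.camera("wrist"); print([r for r in red(w) if r[2][2]>150])
a=save("scene","s4.png",(180,140,310,260),4); print([r for r in red(a) if r[2][2]>150]); print(env.get_obs()["position"],env.get_obs()["wrist_force"])
cv2.imwrite("pics/w4.png",cv2.resize(w["frame"][...,::-1],None,fx=1.5,fy=1.5))
E
```

```text
time_s: 8.63
position: [591.3, -58.0, 195.0]
tool_rot: [-1.803, -2.573, 0.001]
wrist_force: [0.9, 0.5, -0.1]
width: 35.2
[([232, 242, 42, 65, 2575], [252.3, 274.9], [585.1, -58.1, 232.4])]
[([217, 160, 12, 19, 192], [222.5, 169.1], [598.9, -54.8, 231.1])]
[591.40493632 -57.89428108 195.11794036] [ 0.5495865  -1.0540706  -0.17346437]
```

View pics/w4.png

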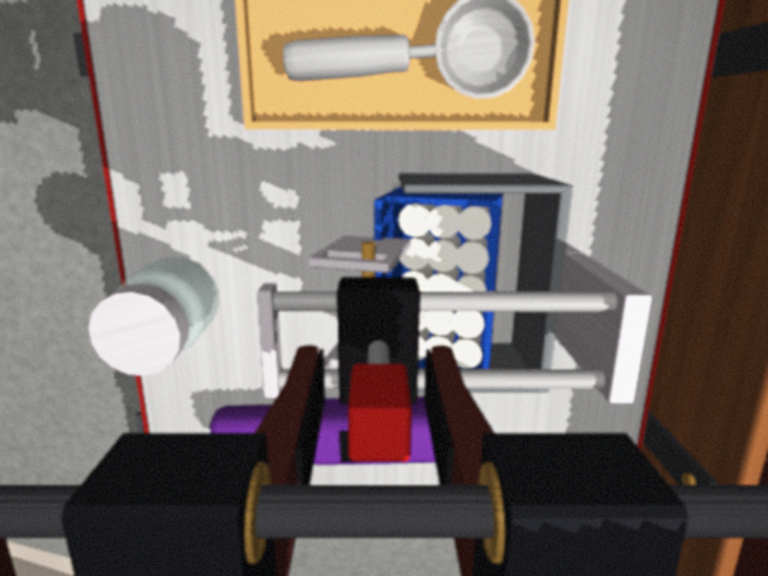

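The knob height reads plunger ≈ 10.5–11 mm, within the 7–13 caught range with the bin open, so the bar is caught. Now drawing inwards with the fingers half open, using only the outer pad as a pusher so the plunger stays free.

```bash
python3 -m handwheel '[0.001,0,0,0,0,0,-0.2, 0.003,0,0,0,0,0,-0.2, 0.005,0,0,0,0,0,-0.2, 0.007,0,0,0,0,0,-0.2, 0.008,0,0,0,0,0,-0.2, 0.009,0,0,0,0,0,-0.2, 0.010,0,0,0,0,0,-0.2, 0.011,0,0,0,0,0,-0.2, 0.012,0,0,0,0,0,-0.2, 0.013,0,0,0,0,0,-0.2, 0.014,0,0,0,0,0,-0.2]'
```

```text
time_s: 9.65
position: [587.2, -46.0, 195.5]
tool_rot: [1.803, 2.57, -0.001]
wrist_force: [3.1, -5.0, 0.7]
width: 35.2
```

```bash
python3 -m handwheel '[0.001,0,0,0,0,0,-0.2, 0.002,0,0,0,0,0,-0.2, 0.003,0,-0.001,0,0,0,-0.2, 0.004,0,-0.001,0,0,0,-0.2, 0.005,0,-0.001,0,0,0,-0.2, 0.006,0,-0.001,0,0,0,-0.2, 0.007,0,-0.0015,0,0,0,-0.2, 0.008,0,-0.0015,0,0,0,-0.2, 0.009,0,-0.002,0,0,0,-0.2, 0.010,0,-0.002,0,0,0,-0.2]'
python3 - <<'E'
from h import *
w=env.camera("wrist"); print([r for r in red(w) if r[2][2]>150])
a=env.camera("scene"); print([r for r in red(a) if r[2][2]>150]); print(env.get_obs()["position"],env.get_obs()["wrist_force"])
cv2.imwrite("pics/w5.png",cv2.resize(w["frame"][...,::-1],None,fx=1.5,fy=1.5))
E
```

```text
time_s: 10.48
position: [583.5, -36.6, 197.0]
tool_rot: [1.803, 2.571, -0.002]
wrist_force: [2.8, -4.6, -1.8]
width: 35.3
[([206, 244, 44, 66, 2646], [228.4, 277.5], [580.7, -46.3, 236.5])]
[([224, 159, 13, 20, 223], [229.7, 168.1], [595.0, -44.1, 234.8])]
[583.47883384 -36.46267945 197.01827649] [ 2.83976201 -5.81033804 -1.61512054]
```

View pics/w5.png

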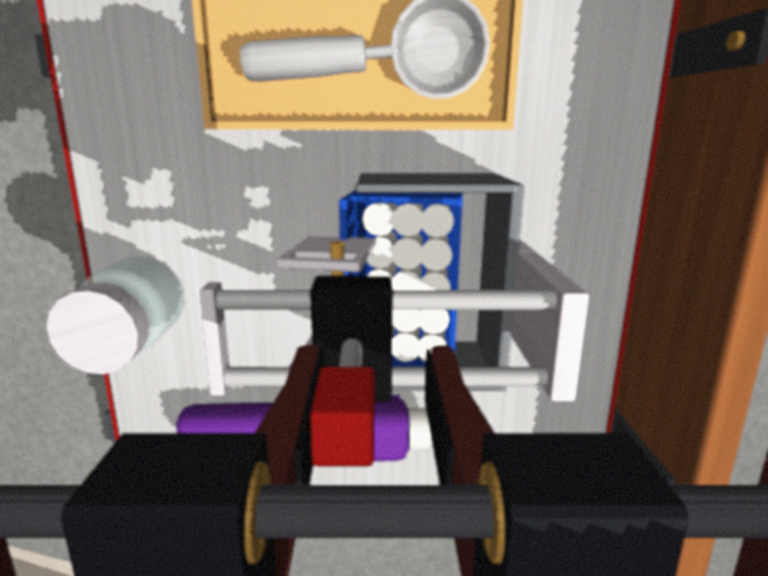

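```bash
cat > bar.py <<'E'
from h import *
w=env.camera("wrist"); a=env.camera("scene"); o=env.get_obs(); ex=np.array([-.342,.94])
h=cv2.cvtColor(w["frame"],cv2.COLOR_RGB2HSV)
m=((h[...,0]>12)&(h[...,0]<26)&(h[...,1]>140)); m[:155]=0; m[200:]=0; m[:,:190]=0; m[:,280:]=0
P=np.argwhere(m); D=np.array([pt(w,u,v) for v,u in P]); D=D[(D[:,2]>125)&(D[:,2]<160)]
print("bar n",len(D),"z",np.median(D[:,2]).round(1),"stx",np.median(D[:,:2]@ex).round(1))
# knob top face by depth, both views
for n,c in(("w",w),("s",a)):
    hh=cv2.cvtColor(c["frame"],cv2.COLOR_RGB2HSV)
    r=((hh[...,0]<8)|(hh[...,0]>172))&(hh[...,1]>150)
    Q=np.array([pt(c,u,v) for v,u in np.argwhere(r)]); Q=Q[(Q[:,2]>195)&(Q[:,2]<260)&(abs(Q[:,0]-585)<50)]
    zt=np.percentile(Q[:,2],90); T=Q[Q[:,2]>zt-3]; print(n,"knob ztop",zt.round(1),"stx",(T[:,:2]@ex).mean().round(1))
print(o["time_s"],o["position"].round(1),"tcp stx",(o["position"][:2]@ex).round(1),"Fx",(o["wrist_force"][:2]@ex).round(2),"Fz",o["wrist_force"][2].round(1))
E
python3 bar.py
```

```text
bar n 88 z 145.7 stx -249.9
w knob ztop 248.4 stx -233.5
s knob ztop 238.1 stx -244.6
10.6833 [583.5 -36.5 197. ] tcp stx -233.8 Fx -4.57 Fz -2.2
```

The bar has moved 9 mm inwards with the hook (tilt ≈ 0.155), so the catch holds. About 13 mm remain.

```bash
python3 -m handwheel '[0.001,0,0,0,0,0,-0.2, 0.002,0,0,0,0,0,-0.2, 0.003,0,0,0,0,0,-0.2, 0.004,0,0,0,0,0,-0.2, 0.005,0,0,0,0,0,-0.2, 0.006,0,0,0,0,0,-0.2, 0.007,0,0,0,0,0,-0.2, 0.008,0,0,0,0,0,-0.2,0.008,0,0,0,0,0,-0.2]'
python3 bar.py
```

```text
time_s: 11.43
position: [580.9, -29.3, 197.2]
tool_rot: [1.803, 2.571, -0.001]
wrist_force: [2.4, -5.7, -1.0]
width: 35.1
bar n 89 z 146.0 stx -241.8
w knob ztop 248.1 stx -226.0
s knob ztop 238.6 stx -237.1
11.5333 [580.9 -29.3 197.2] tcp stx -226.2 Fx -5.38 Fz -1.4
```

```bash
python3 -m handwheel '[0.001,0,0,0,0,0,-0.2, 0.002,0,0,0,0,0,-0.2, 0.003,0,0,0,0,0,-0.2, 0.0035,0,0,0,0,0,-0.2, 0.0035,0,0,0,0,0,-0.2]'|grep -E "pos|force"
python3 bar.py
```

```text
position: [579.7, -26.1, 197.1]
wrist_force: [3.2, -5.5, -1.6]
bar n 91 z 145.9 stx -238.5
w knob ztop 247.9 stx -221.7
s knob ztop 238.5 stx -233.8
12.05 [579.7 -26.1 197.1] tcp stx -222.8 Fx -6.91 Fz -1.8
```

```bash
python3 -m handwheel '[0.0005,0,0,0,0,0,-0.2, 0.001,0,0,0,0,0,-0.2]'|grep -E "pos|force"
```

```text
position: [579.5, -25.4, 197.1]
wrist_force: [3.9, -5.6, -2.2]
```

```bash
python3 -m handwheel '[0.0005,0,0,0,0,0,-0.2, 0.0005,0,0,0,0,0,-0.2]'|grep -E "pos|force"
```

```text
position: [579.2, -24.8, 197.1]
wrist_force: [3.3, -5.6, -2.5]
```

```bash
python3 -m handwheel '[0.0005,0,0,0,0,0,-0.2, 0.0005,0,0,0,0,0,-0.2]'|grep -E "pos|force"
```

```text
position: [579.1, -24.3, 197.1]
wrist_force: [3.3, -6.4, -2.9]
```

```bash
python3 -m handwheel '[0.0005,0,0,0,0,0,-0.2, 0.0005,0,0,0,0,0,-0.2]'|grep -E "pos|force"; python3 bar.py
```

```text
position: [578.9, -23.8, 197.1]
wrist_force: [3.6, -6.6, -2.2]
bar n 89 z 145.6 stx -236.5
w knob ztop 247.9 stx -220.6
s knob ztop 238.3 stx -231.2
12.8167 [578.9 -23.9 197.1] tcp stx -220.5 Fx -6.17 Fz -2.0
```

```bash
python3 -m handwheel '[0.0005,0,0,0,0,0,-0.2, 0.0005,0,0,0,0,0,-0.2]'|grep -E "pos|force"
```

```text
position: [578.7, -23.5, 197.0]
wrist_force: [3.8, -6.3, -3.9]
```

Bar travel is 22.6+ mm (fully shut) and the force is rising slightly. Backing the pad off, then checking before lifting.

```bash
python3 -m handwheel '[-0.002,0,0,0,0,0,-0.2, -0.004,0,0,0,0,0,-0.2, -0.006,0,0,0,0,0,-0.2, -0.008,0,0,0,0,0,0, -0.009,0,0,0,0,0,0, -0.009,0,0,0,0,0,0.2, -0.009,0,0,0,0,0,0.2]'|grep -E "pos|force|width"; python3 bar.py
```

```text
position: [581.3, -29.9, 197.1]
wrist_force: [0.2, -0.7, 0.6]
width: 51.6
bar n 89 z 145.9 stx -237.3
w knob ztop 251.6 stx -226.7
s knob ztop 238.1 stx -229.3
13.6667 [581.4 -29.9 197.2] tcp stx -226.9 Fx -0.16 Fz -0.3
```

```bash
python3 -m handwheel '[0,0,-0.02,0,0,0,0.2, 0,0,-0.06,0,0,0,0.2, 0,0,-0.1,0,0,0,0.2, 0,0,-0.13,0,0,0,0.2, 0,0,-0.13,0,0,0,0.2, 0,0,-0.13,0,0,0,0.2, 0,0,-0.13,0,0,0,0.2, 0,0,-0.13,0,0,0,0.2]'|grep -E "pos|force|width"; python3 - <<'E'
from h import *
ex=np.array([-.342,.94])
for n in("scene","top","wrist"):
    c=env.camera(n)
    for r in red(c):
        if r[2][2]>180 and abs(r[2][0]-585)<40: print(n,r)
    if n=="wrist":
        h=cv2.cvtColor(c["frame"],cv2.COLOR_RGB2HSV)
        m=((h[...,0]>12)&(h[...,0]<26)&(h[...,1]>140))
        D=np.array([pt(c,u,v) for v,u in np.argwhere(m)]); D=D[(D[:,2]>130)&(D[:,2]<155)]
        print("bar",len(D),np.median(D[:,2]),np.median(D[:,:2]@ex))
        cv2.imwrite("pics/w6.png",cv2.resize(c["frame"][...,::-1],None,fx=1.5,fy=1.5))
E
```

```text
position: [580.6, -29.8, 325.5]
wrist_force: [-0.0, 0.6, -0.2]
width: 52.8
scene ([233, 159, 12, 20, 199], [238.4, 168.6], [589.8, -30.5, 234.0])
wrist ([234, 176, 25, 31, 691], [246.5, 190.8], [578.4, -32.8, 236.8])
bar 841 130.53239580136164 -54.22836259908435
```

View pics/w6.png

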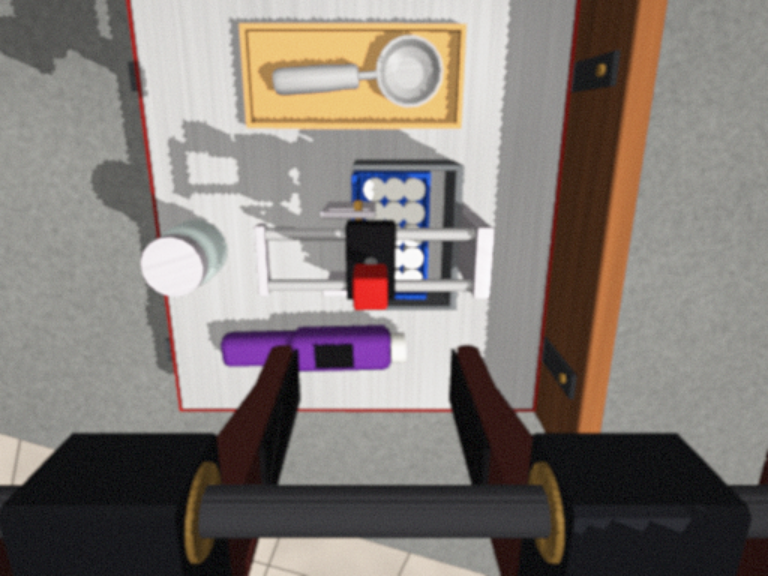

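The final view shows the bin drawn into its housing, the knob at (370,287), the bar at (358,205) under the ear, and the jar, spoon and thermometer in place. One final numeric check of the bar.

```bash
python3 - <<'E'
from h import *
ex=np.array([-.342,.94]); c=env.camera("wrist")
h=cv2.cvtColor(c["frame"],cv2.COLOR_RGB2HSV)
m=((h[...,0]>10)&(h[...,0]<28)&(h[...,1]>110)); q=np.zeros_like(m); q[128:150,228:248]=1
P=np.argwhere(m&q); D=np.array([pt(c,u,v) for v,u in P]); print("bar",len(D),np.median(D,0),np.median(D[:,:2]@ex), "ray146",np.median([pt(c,u,v,146)[:2]@ex for v,u in P]))
# rim of bin: blue pixels high up -> slope of rim along station x
b=(h[...,0]>105)&(h[...,0]<125)&(h[...,1]>150); b[:105]=0;b[215:]=0
B=np.array([pt(c,u,v) for v,u in np.argwhere(b)]); s=B[:,:2]@ex; z=B[:,2]
for lo in range(-250,-170,10):
    k=(s>lo)&(s<lo+10)
    if k.sum()>8: print(lo,k.sum(),np.percentile(z[k],[50,90,97]).round(1))
o=env.get_obs();print(o["time_s"],o["joint_velocities"].round(3).max())
E
```

```text
bar 38 [556.18680697 -49.81091435 146.07179151] -237.12868927252703 ray146 -237.50739711517065
-250 54 [110.9 112.1 113.1]
-240 110 [ 76.7 102.  103. ]
-230 39 [100.8 102.3 103.3]
-220 56 [ 99.1 102.3 174.1]
-210 106 [ 97.6 102.2 102.5]
-200 79 [100.2 102.1 102.6]
-190 227 [ 91.4  97.5 102. ]
14.5333 0.002
```

The bin rim is level to within 0.3 mm over 40 mm, so the bin is shut. The knob sits at plunger ≈ 7 mm and the robot is clear. Handing in.

```bash
python3 -c "
from workcell import env
print(env.finish_job())"
```

```text
the job is handed in; nothing more can be done
None
```

I pressed the knob about 26.5 mm and ran the hook out until the force along the rails rose from about 4 N to 6.4 N, so roughly 2 N was on the bar. I raised the gripped knob 9 mm, then let go so the spring lifted the hook the rest of the way. It caught the bar at about 11 mm plunger with the bin still open. I then drew the bin shut with one pad pushing the knob, about 3.4 N on the hook at most by my estimate. After that I backed off and lifted the arm clear. The job was handed in at about 14.5 s; no verdict is reported.

**Last checks:**
- **Bin shut:** the bar had moved about 22 mm inwards (22.6 mm expected for fully shut). The bin's rim was level to about 0.3 mm over 40 mm, which puts the tilt near zero.
- **Hook holding:** the plunger read about 7 to 8 mm, which fits a caught bar. I could not see the hook itself or its contact force.
- **Jar, spoon and thermometer:** they looked undisturbed in the last picture; I did not measure their positions.

**Disagreements:** the knob heights from the scene and wrist cameras differed by about 1 mm in the final check. While the pad was alongside the knob they differed by up to 10 mm; I took the scene camera's figure there. Midway through closing, the plunger read about 2 to 3 mm less than the bar's height implied. The end of travel was felt only as a slight rise in force, so I relied mainly on the bar and rim measurements.

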